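# Draw the plug gauge out of a deep bore with the hook

## Task

A plug gauge has been left deep in the bore of the steel housing. Take the hook tool from its holder, feel the hook gently into the plug's swivelling eye, draw the plug straight up out of the bore on the hook and stand it gently upright in the shallow black tray, then unhook and hang the tool back in its holder. Never force the hook against plug or housing, keep the fingers off the plug, and leave the other things on the bench alone.

Things in the scene. Friction and masses are not known exactly. Their poses are not given: they have to be found in the camera images.
- bore_mouth (a point): Centre of the bore's mouth, in the top face of the fixed steel housing. The vertical bore is round, 60 mm diameter, 100 mm deep with a flat floor. Three small sprung brass pads in its wall, 74 mm below the mouth, rub the plug's side: drawing it up takes roughly 5 to 12 N besides its weight over the first 26 mm, then it runs free.
- housing: The fixed steel housing, a square block 100 x 100 mm, 110 mm high, on a foot plate 130 x 130 x 6 mm. Origin at the centre of its underside, z up; the bore is on its z axis.
- plug_center (a point): Centre (half-way up, on the axis) of the loose aluminium plug gauge: a cylinder 54 mm diameter, 30 mm high, 0.2 to 0.3 kg, z its axis. At the start it stands on the bore floor. On its top a stiff swivel carries an upright steel eye.
- eye_center (a point): Middle of the eye's opening, on the plug's axis, 31 mm above plug_center. The eye is a closed wire ring in an upright plane: wire 5 mm thick, opening 21 mm, 31 mm over all; its top is 15.5 mm above this point. It swivels about the plug's axis against 0.08 N m of friction. The way it faces differs every time and is NOT given by this point's orientation: look or feel for it.
- plug: The plug gauge with its eye; origin at the centre of its underside, z up along its axis.
- hook_grip (a point): Centre of the hook tool's handle, an upright bar 14 x 14 mm; grasp here from above. The bar is free from 27 mm below (a collar disc of 54 mm, 5 mm thick, its underside 32 mm below this point) to 26 mm above (a 26 mm head disc, 8 mm thick). z up along the tool, x the way the hook's tip points; the bar's faces are square to x and y. About 0.12 kg.
- hook_seat (a point): Middle of the flat foot of the hook, on the handle axis 127 mm below hook_grip, same axes. Foot and tip are a steel strip 12 mm wide, 5 mm thick: the foot lies along x, the tip 8 mm ahead turns up, its top 9.5 mm above this point. The 6 mm round shank stands 8 mm behind (-x), jogging to the handle axis 50 to 65 mm up. Reaches 11 mm behind, 10.5 mm ahead. The wire rests on the foot.
- hook: The hook tool; origin on its axis at the underside of the collar, 32 mm below hook_grip, 95 mm above hook_seat. x and z as hook_grip.
- holder_hole (a point): Centre of the hole in the top plate of the fixed grey holder (100 x 120 mm, 115 mm high), at the plate's upper face; z up. The hole is 37 mm wide, the plate 10 mm thick. The tool hangs in it with its collar resting on the plate: hook_grip 32 mm above this point, hook_seat 95 mm below. Any heading will do.
- tray_floor (a point): Centre of the inner floor of the fixed shallow black tray, 150 x 150 mm outside, 22 mm high, walls and floor 5 mm thick; z up.
- tray: The fixed shallow black tray; origin at the centre of its underside.
- parallel: Bystander: loose steel bar 35 x 130 x 30 mm, origin at the centre of its underside.
- ring_gauge: Bystander: loose steel ring, 70 mm across, 40 mm hole, 22 mm high, origin at the centre of its underside.
- oil: Bystander: loose small white bottle, 40 mm across, 80 mm high, origin at the centre of its underside.
Not all that is in view belongs to the job. Leave any blue or pink look-alike of the plug alone.

How it is judged:
On the way, in this order (a step that is already met when the one before it is completed fails the run):
1. the hook is down in the bore (z of hook_seat in the frame of bore_mouth below -0.03 m and horizontal distance between hook_seat and bore_mouth below 0.03 m), for 0.05 s.
2. the plug has been drawn up the bore on the hook (z of plug_center in the frame of bore_mouth above -0.06 m and horizontal distance between plug_center and bore_mouth below 0.012 m and distance between hook_seat and plug_center below 0.055 m), for 0.1 s.
3. the plug hangs from the hook, clear above the bore (z of plug_center in the frame of bore_mouth above 0.015 m and distance between hook_seat and plug_center below 0.055 m), for 0.1 s.
4. the plug stands in the tray, unhooked (horizontal distance between plug_center and tray_floor below 0.065 m and z of plug_center in the frame of tray_floor below 0.019 m and angle between plug_center's own z axis and vertical below 0.1 rad and distance between hook_seat and plug_center above 0.06 m and contact force between hook and plug below 0.1 N), for 0.2 s.
At the end, for the whole second after the job is handed in: The plug stands upright (within 0.1 rad), at rest on the floor of the tray, and the hook tool hangs upright (within 0.15 rad), at rest in its holder with its collar down on the plate (within 6 mm) (horizontal distance between plug_center and tray_floor below 0.065 m and z of plug_center in the frame of tray_floor between 0.011 and 0.019 m and angle between plug_center's own z axis and vertical below 0.1 rad and linear speed of each of plug, hook below 0.01 m/s and horizontal distance between hook_grip and holder_hole below 0.02 m and z of hook_grip in the frame of holder_hole between 0.026 and 0.038 m and angle between hook_grip's own z axis and vertical below 0.15 rad); the robot touches nothing.
It fails at once if the hook is forced against the plug or its eye (over 40 N) (contact force between hook and plug above 40 N).
It fails at once if the hook is forced against the housing (over 40 N) (contact force between hook and housing above 40 N).
It fails at once if the plug is banged or pressed into the tray (over 30 N) (contact force between plug and tray above 30 N).
It fails at once if the fingers or the arm touch the plug (contact force between any of the fingers, the arm and plug above 0.5 N).
It fails at once if a bystander is disturbed (moved over 20 mm) (distance of any of parallel, ring_gauge, oil from where it was at the start of the episode above 0.02 m).
It also fails if it takes over 72 s, if anything falls off the work surface, if the arm or the gripper's body presses on something with over 40 N, if the wrist force passes 120 N, or if a joint passes its speed limit or range.

## Robot

A 7-joint arm with a two-finger parallel gripper is mounted at the origin on the work surface. World frame = base frame: x ahead of the robot, y to its left, z up, the work surface at z = 0. Lengths are in m, angles in rad, forces in N, time in s.
With the tool pointing down it reaches from about 0.425 to 0.925 m from the base axis. Payload 6.8 kg.
Tool frame: the origin (TCP) lies between the finger pads; the fingertips stand 22 mm ahead of it and the grasp point (between the pads) lies 3 mm ahead of it; z points along the fingers, y is the direction in which the jaws open and shut (so a half turn about z gives the same grasp; the last joint's range is limited). The gripper opens to 85 mm and grips with 20 to 120 N. Pads are 22 mm wide; open, the fingers measure 114 mm over their backs; the gripper's body (76 mm by 85 mm) begins 54 mm behind the grasp point. The pads swing forward as they close: fully open they stand 13 mm farther back than shut.
Start: joints at [-1.213, 0.477, 0.022, 1.555, -0.011, 1.109, -0.083], TCP at [0.303, 0.603, 0.253] pointing down, gripper open.
Joint ranges: [-2.96, 2.96], [-0.34, 2.1], [-1.41, 1.46], [0.24, 2.44], [-1.37, 4.51], [0.17, 1.92], [-2.96, 2.96]. Speed limits (rad/s): [2.39, 2.39, 3.14, 3.14, 3.14, 3.14, 3.14].

## Interface

Orientations are given as a unit quaternion [w, x, y, z].
In Python, from station import bot gives the robot as it stands. The module is installed in compiled form; this text tells all that it offers.
- The arm moves only by the tool drive_tool, never from a script. Its argument "series" is one flat list of numbers, 7 for each row, row after row: the opening, from -1 (shut) to 1 (fully open), then the shift along the tool's x, y, z in mm, then the turn, a rotation vector about the tool's x, y, z in rad. In form: [jaw, x, y, z, wx, wy, wz, jaw, x, y, z, wx, wy, wz, ...]. A call has 1 to 12 rows; each row shifts and turns the commanded pose from where the row before left it, along the tool's axes as they then stand; what a row does not reach is not made up. A row lasts 1/8 s, in which the tool goes at most 62.5 mm and 10.7 degrees, less where a joint would pass 70% of its speed; a pose out of reach is approached as far as the arm can. A call with a gripper value outside its range is refused whole. The fingers move at their own pace and stop on an object; "force" is the grip in N (left out, the last holds). Time passes only in rows, so rows that do not move let the fingers close. It gives the time, the measured TCP pose, the force and the opening at its end, in the units of the state.
- bot.get_obs(): the state, without advancing time (a new reading comes with each control period).
- bot.read_camera(name): name is "side" or "top"; returns a dict with "pixels" (480x640x3 uint8, blue, green, red), "camera_matrix" (3x3 intrinsics, pixels), "rvec" (rotation vector, rad) and "tvec" (3), from world to camera coordinates, as OpenCV has them. Camera axes: x right, y down, z forward; pixel columns grow to the right and rows downward; lengths in m; the calibration is good to about 2 mm. A picture is of the moment at which its call begins. There is no depth.
- bot.hand_in(): hands the job in, once; it reports no verdict.
The state is a dict: "t": time; "q": joint angles; "joint_vel": joint speeds; "joint_torque": joint torques, N m; "eef_pos": TCP position; "tool_rot": TCP orientation; "contact_force": force on the tool from outside, world axes, zero at the start; "torque": the same for the moment, N m; "gripper_width": opening from 0.0 (shut) to 1.0 (fully open).
Only numpy, scipy, OpenCV 4.12 (cv2) and the standard library are available. Lean on these libraries where they do the work, as an engineer would, in place of code of your own. Each camera call takes 0.05 s, during which the arm holds its last target. There are 200 camera calls.

## Working session

There is one attempt and no reset: what is moved stays moved. The work goes in short steps, Python scripts to look and compute and a tool call to move; the robot and the scene stay as the last step left them, time stands still between calls to the robot, and variables do not carry over. Pictures are saved under pics/ and viewed, about 8 in all and at most 12, crops included, and the job is handed in when it is done.

Besides the shell and the picture viewer there is one more tool, called after "Emit:" as name(argument=value, ...) on one line, values as JSON. drive_tool: Moves the arm, as the interface text tells. Its arguments: {"type":"object","properties":{"series":{"type":"array"},"force":{"type":"number"}},"required":["series"]}

```bash
mkdir -p pics; cat > h.py <<'E'
import numpy as np, cv2, json
from station import bot
from scipy.spatial.transform import Rotation as R
def snap(name,fn):
    c=bot.read_camera(name); cv2.imwrite(f'pics/{fn}.png',c['pixels'])
    np.savez(f'pics/{fn}.npz',K=c['camera_matrix'],r=c['rvec'],t=c['tvec']); return c
def cal(fn):
    d=np.load(f'pics/{fn}.npz'); return d['K'],cv2.Rodrigues(d['r'])[0],d['t'].reshape(3)
def ray(fn,u,v):
    K,M,t=cal(fn); o=-M.T@t; d=M.T@np.linalg.solve(K,[u,v,1.]); return o,d
def atz(fn,u,v,z):
    o,d=ray(fn,u,v); return o+d*(z-o[2])/d[2]
def proj(fn,p):
    K,M,t=cal(fn); q=K@(M@np.array(p,float)+t); return q[:2]/q[2]
def crop(fn,x0,y0,x1,y1,s,out):
    im=cv2.imread(f'pics/{fn}.png')[y0:y1,x0:x1]; cv2.imwrite(f'pics/{out}.png',cv2.resize(im,None,fx=s,fy=s,interpolation=cv2.INTER_CUBIC))
E
python3 - <<'E'
from h import *
for n in('top','side'):
    snap(n,n+'0'); K,M,t=cal(n+'0'); print(n,K.round(1).tolist(),(-M.T@t).round(3),M.round(2).tolist())
o=bot.get_obs(); print(o)
a=cv2.imread('pics/top0.png')
E
```

```text
top [[450.0, 0.0, 318.6], [0.0, 450.0, 242.7], [0.0, 0.0, 1.0]] [0.552 0.001 0.95 ] [[-0.0, -1.0, -0.01], [-1.0, 0.0, -0.05], [0.05, 0.0, -1.0]]
side [[575.8, 0.0, 316.5], [0.0, 575.8, 246.0], [0.0, 0.0, 1.0]] [ 0.559 -0.892  0.724] [[1.0, -0.06, -0.0], [-0.03, -0.57, -0.82], [0.05, 0.82, -0.58]]
{'t': 0.1, 'q': array([-1.21311541,  0.47771683,  0.02234532,  1.55633414, -0.01151642,
        1.10933549, -0.08312697]), 'joint_vel': array([ 0.00233431, -0.00238091, -0.00046591, -0.0043584 , -0.0008447 ,
        0.00018936, -0.00247296]), 'joint_torque': array([ 3.20845174e-03, -5.97761893e+01,  1.61321349e+00, -2.81957334e+01,
        1.28170423e-02,  5.01875445e-03,  1.85188730e-05]), 'eef_pos': array([0.30293671, 0.60264313, 0.25243117]), 'tool_rot': array([-1.39381739e-04,  2.30798834e-01,  9.73001133e-01, -8.21159626e-04]), 'contact_force': array([ 0.30186742, -0.17497049, -0.0663729 ]), 'torque': array([-0.05460732, -0.0301529 ,  0.03828828]), 'gripper_width': 0.9976830731398583}
```

View pics/top0.png

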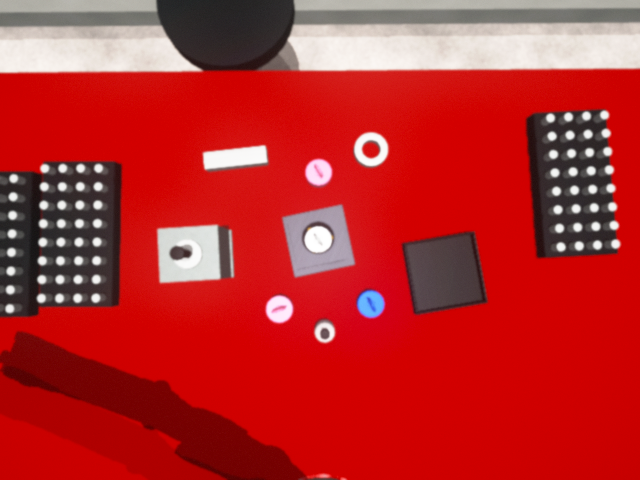

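View pics/side0.png

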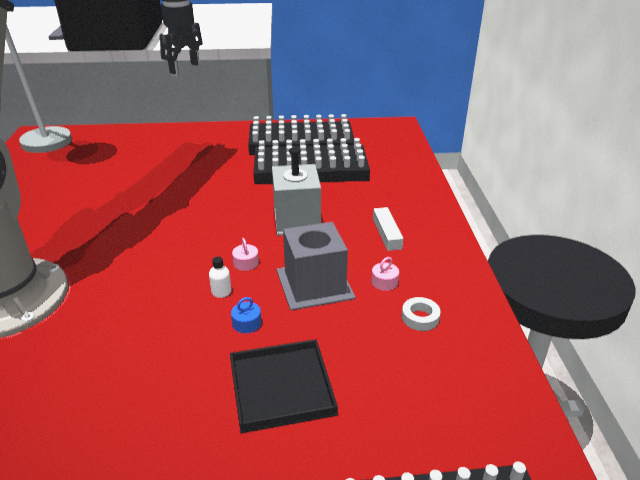

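Top view: holder with tool at about (187,253), housing bore at (318,239) with the eye faintly visible, tray at (444,272). The pink and blue look-alikes lie around the housing. I'll enlarge next.

```bash
python3 - <<'E'
from h import *
im=cv2.imread('pics/top0.png'); sd=cv2.imread('pics/side0.png')
f=lambda a,x,y,w,h,s:cv2.resize(a[y:y+h,x:x+w],None,fx=s,fy=s,interpolation=cv2.INTER_CUBIC)
a=f(im,150,210,100,75,4); b=f(im,290,212,57,57,300/57)
b=cv2.resize(f(im,279,203,80,75,4),(320,300)); 
c=f(im,395,225,100,95,3); d=f(sd,262,140,100,75,4)
d=cv2.resize(d,(400,300))
e=f(im,303,224,30,30,10)
W=np.zeros((600,800,3),np.uint8); W[:300,:400]=a; W[:300,400:720]=b; W[300:600,:400]=d; W[300:585,400:700]=c
W[300:600,500:800]=e
cv2.imwrite('pics/m1.png',W)
E
```

```text
(no output)
```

View pics/m1.png

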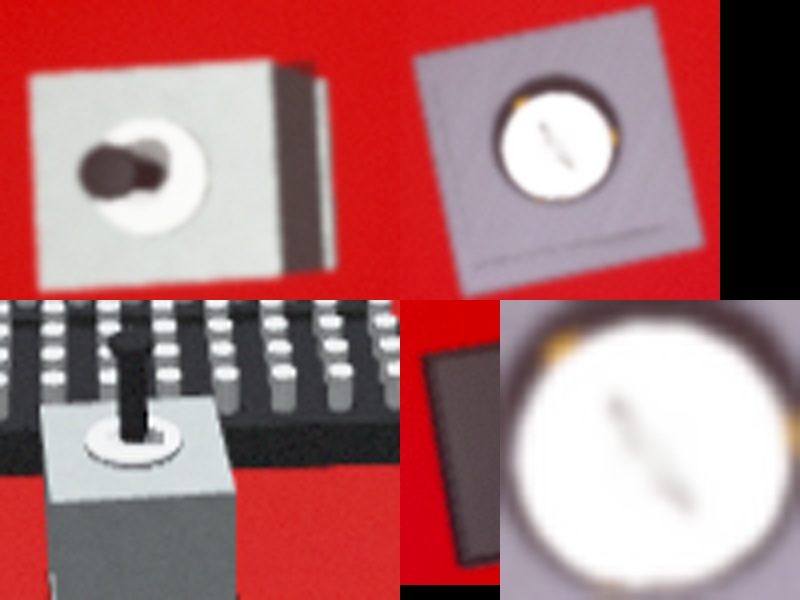

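Holder collar centre ≈ (187.2,254), tool head ≈ (176.5,253), bore mouth centre ≈ (318,237.3), and the eye line runs ~53° down to the right at (318.2,239.2). Next I'll turn these into positions and find the bar's heading.

```bash
python3 - <<'E'
from h import *
print('collar',atz('top0',186.9,253.7,.12),'head',atz('top0',176.3,252.8,.181))
print('bore .110',atz('top0',317.8,237,.11),'.116',atz('top0',317.8,237,.116))
for z in(.11,.116):print('eye',atz('top0',317.8,238.8,z-.054), 'plugtop', atz('top0',279-.4+157/4,203-.4+145/4,z-.07))
# housing top corners (montage b)
P=[(413,57),(652,7),(703,246),(463,298)]
for z in(.11,.116):
    C=np.array([atz('top0',279-.4+(x-400)/4,203-.4+y/4,z)[:2] for x,y in P]); print(z,C.round(4).tolist(),C.mean(0),np.linalg.norm(C-np.roll(C,-1,0),axis=1))
# tray by threshold
im=cv2.imread('pics/top0.png'); roi=im[225:320,395:495]; m=(roi[:,:,2]<120).astype(np.uint8)
c=max(cv2.findContours(m,0,1)[0],key=cv2.contourArea); r=cv2.minAreaRect(c); print(r)
B=cv2.boxPoints(r)+[395,225]
T=np.array([atz('top0',*p,.022)[:2] for p in B]); print('tray',T.mean(0),np.linalg.norm(T-np.roll(T,-1,0),axis=1))
T=np.array([atz('top0',*p,.0)[:2] for p in B]); print('tray0',T.mean(0))
s=cv2.imread('pics/side0.png')
g=lambda a,x,y,w,h,k:cv2.resize(a[y:y+h,x:x+w],None,fx=k,fy=k,interpolation=cv2.INTER_CUBIC)
W=np.zeros((600,800,3),np.uint8)
W[:,:400]=cv2.resize(g(s,265,140,66,99,6),(400,600)); W[:400,400:]=g(im,165,235,40,40,10)
cv2.imwrite('pics/m2.png',W)
# side check
p=atz('top0',176.3,252.8,.181); print('side head pred',proj('side0',p), 'collar',proj('side0',atz('top0',186.9,253.7,.12)),'bore',proj('side0',atz('top0',317.8,237,.11)),proj('side0',atz('top0',317.8,237,.116)))
E
```

```text
collar [0.57599941 0.2481522  0.12      ] head [0.57589037 0.24816063 0.181     ]
bore .110 [0.60649786 0.00621825 0.11      ] .116 [0.60611224 0.00617827 0.116     ]
eye [0.60637817 0.00659236 0.056     ] plugtop [0.60724031 0.00659832 0.04      ]
eye [0.60601664 0.00655228 0.062     ] plugtop [0.60687945 0.00655891 0.046     ]
0.11 [[0.6447, 0.0735], [0.6677, -0.0387], [0.5556, -0.0617], [0.5318, 0.0502]] [0.59995249 0.00581972] [0.11455868 0.1144779  0.11440661 0.11520632]
0.116 [[0.644, 0.073], [0.6669, -0.0384], [0.5556, -0.0613], [0.532, 0.0498]] [0.59961361 0.00578258] [0.11374062 0.11366041 0.11358964 0.11438363]
((49.11913299560547, 47.508384704589844), (72.87397003173828, 73.97461700439453), 79.99201965332031)
tray [ 0.53819372 -0.25252565] [0.1528454  0.14918517 0.15157611 0.14907254]
tray0 [ 0.53785471 -0.2585255 ]
side head pred [294.94069508 147.8054944 ] collar [295.63863754 172.95343965] bore [315.34133311 237.4908203 ] [315.12792967 234.87965298]
```

View pics/m2.png

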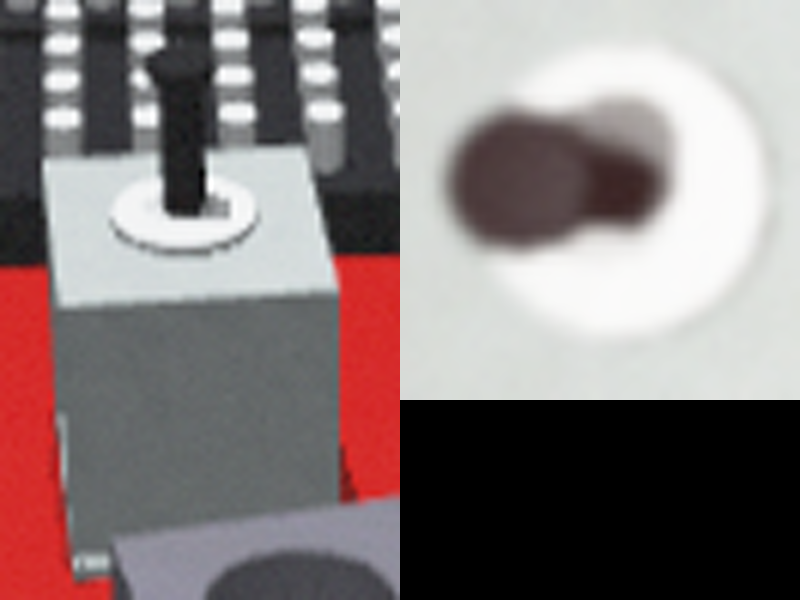

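Known so far: collar and head both give the holder at (0.576, 0.248), and the bar's faces look square to the world axes. The 114 mm "housing" outline is really the foot plate. I'll refine eye and bore from the pixels and work out the first move.

```bash
cat >> h.py <<'E'
def state():
    o=bot.get_obs(); M=R.from_quat(np.roll(o['tool_rot'],-1)).as_matrix()
    return o,M
def plan(dst,yaw=None,level=True):
    """shift (tool mm) and turn (rotvec) to reach world TCP dst with jaw axis (tool y) at world angle yaw deg"""
    o,M=state(); p=np.array(dst)-o['eef_pos']; 
    cur=np.degrees(np.arctan2(M[1,1],M[0,1]))
    y=np.radians(cur if yaw is None else yaw); Y=np.array([np.cos(y),np.sin(y),0]); Z=np.array([0,0,-1.]); T=np.c_[np.cross(Y,Z),Y,Z]
    print('t',o['t'],'pos',o['eef_pos'].round(4),'jaw deg',cur.round(2),'q7',o['q'][6].round(2),'F',o['contact_force'].round(2),'w',round(o['gripper_width'],3))
    print('shift in present axes',(M.T@p*1000).round(1),'shift after turn',(T.T@p*1000).round(1),'turn',R.from_matrix(M.T@T).as_rotvec().round(4))
E
python3 - <<'E'
from h import *
im=cv2.imread('pics/top0.png').astype(float); g=im.mean(2)
w=g[224:254,303:333]; 
yy,xx=np.mgrid[224:254,303:333]
d=np.clip(250-g[224:254,303:333],0,None); d[np.hypot(xx-318.2,yy-239)>9]=0
W=d.sum(); c=np.array([(d*xx).sum(),(d*yy).sum()])/W
C=np.cov(np.c_[xx.ravel(),yy.ravel()].T,aweights=d.ravel()); e,v=np.linalg.eigh(C); print('eye px',c,e,v[:,1])
A=[atz('top0',*(c+s*6*v[:,1]),.056) for s in(-1,1)]; dd=A[1]-A[0]; print('eye',sum(A)/2,'ang',np.degrees(np.arctan2(dd[1],dd[0])))
for z,th,name in((.04,200,'plug'),):
    m=(g>th).astype(np.uint8); m[:, :290]=0;m[:,350:]=0;m[:205]=0;m[275:]=0
    k=max(cv2.findContours(m,0,1)[0],key=cv2.contourArea); E=cv2.fitEllipse(k); print(name,E,atz('top0',*E[0],z))
P=[(413,57),(652,7),(703,246),(463,298)]
C=np.array([atz('top0',279-.4+(x-400)/4,203-.4+y/4,.006)[:2] for x,y in P]);print('plate',C.mean(0),np.linalg.norm(C-np.roll(C,-1,0),axis=1))
plan([.576,.248,.25],90)
E
```

```text
eye px [317.40315426 238.94874322] [ 0.70323191 19.26523997] [0.57695721 0.81677437]
eye [0.6060909  0.00738764 0.056     ] ang -145.04339811168
plug ((317.7774353027344, 239.1884307861328), (25.109691619873047, 26.252286911010742), 87.71333312988281) [0.60655402 0.00674808 0.04      ]
plate [0.60582638 0.00646341] [0.12873839 0.12864761 0.1285675  0.12946619]
t 0.1 pos [0.3029 0.6026 0.2524] jaw deg 63.31 q7 -0.08 F [ 0.3  -0.17 -0.07] w 0.998
shift in present axes [-403.3 -194.2    2.8] shift after turn [-273.1 -354.6    2.4] turn [-1.700e-03 -3.000e-04 -4.658e-01]
```

Emit:
drive_tool(series=[1,-50.4,-24.3,0,0,0,0,1,-50.4,-24.3,0,0,0,0,1,-50.4,-24.3,0,0,0,0,1,-50.4,-24.3,0,0,0,0,1,-50.4,-24.3,0,0,0,0,1,-50.4,-24.3,0,0,0,0,1,-50.4,-24.3,0,0,0,0,1,-50.4,-24.3,0,0,0,0,1,0,0,0,0,0,-0.155,1,0,0,0,0,0,-0.155,1,0,0,0,0,0,-0.155,1,0,0,0,0,0,0], force=30)

```text
t: 1.6
eef_pos: [0.5759, 0.248, 0.2529]
tool_rot: [-0.0, 0.001, 1.0, -0.0]
contact_force: [0.3, -0.1, 0.7]
gripper_width: 1.001
```

```bash
python3 -c "
from h import *
plan([.576,.248,.15],90)"
```

```text
t 1.6 pos [0.5759 0.248  0.2529] jaw deg 89.86 q7 1.08 F [ 0.26 -0.14  0.67] w 1.001
shift in present axes [ -0.2  -0.  102.9] shift after turn [-1.000e-01 -0.000e+00  1.029e+02] turn [-0.0002 -0.0008 -0.0024]
```

Emit:
drive_tool(series=[1,0,0,35,0,0,0,1,0,0,35,0,0,0,1,0,0,20,0,0,0,1,0,0,12,0,0,0,1,0,0,0,0,0,0,-1,0,0,0,0,0,0,-1,0,0,0,0,0,0,-1,0,0,0,0,0,0,-1,0,0,0,0,0,0,-1,0,0,0,0,0,0,-1,0,0,0,0,0,0,-1,0,0,0,0,0,0], force=60)

```text
t: 3.1
eef_pos: [0.5763, 0.2486, 0.1518]
tool_rot: [0.0, 0.0, 1.0, 0.0]
contact_force: [-1.3, 1.0, 5.5]
gripper_width: 0.226
```

```bash
python3 -c "
from h import *
plan([.576,.248,.31],90)"
```

```text
t 3.1 pos [0.5763 0.2486 0.1518] jaw deg 89.96 q7 1.09 F [-1.33  1.    5.52] w 0.226
shift in present axes [   0.2   -0.5 -158.2] shift after turn [   0.3   -0.6 -158.2] turn [ 0.0006  0.0007 -0.0007]
```

Emit:
drive_tool(series=[-1,0,0,0,0,0,0,-1,0,0,0,0,0,0])

```text
t: 3.35
eef_pos: [0.5763, 0.2486, 0.1518]
tool_rot: [0.0, 0.0, 1.0, 0.0]
contact_force: [-1.7, 0.5, 5.3]
gripper_width: 0.229
```

```bash
python3 -c "
from h import *
plan([.576,.248,.31],90)
snap('side','s1'); crop('s1',250,70,350,170,6,'s1c')"
```

```text
t 3.35 pos [0.5763 0.2486 0.1518] jaw deg 89.96 q7 1.09 F [-1.7   0.53  5.3 ] w 0.229
shift in present axes [   0.2   -0.5 -158.2] shift after turn [   0.3   -0.6 -158.2] turn [ 0.0005  0.0006 -0.0007]
```

View pics/s1c.png

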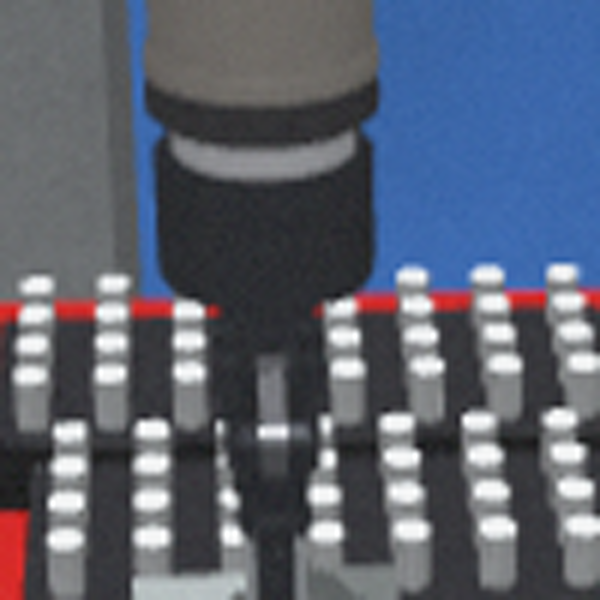

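Emit:
drive_tool(series=[-1,0,0,-10,0,0,0,-1,0,0,-30,0,0,0,-1,0,0,-40,0,0,0,-1,0,0,-40,0,0,0,-1,0,0,-40,0,0,0,-1,0,0,0,0,0,0])

```text
t: 4.15
eef_pos: [0.5776, 0.2487, 0.3151]
tool_rot: [0.003, 0.001, 1.0, 0.001]
contact_force: [-0.0, -0.3, -1.5]
gripper_width: 0.23
```

```bash
python3 -c "
from h import *
plan([.576,.248,.31],90)
snap('side','s2'); p=bot.get_obs()['eef_pos'];print(proj('s2',p),proj('s2',p-[0,0,.13]))
crop('s2',250,60,350,160,6,'s2c')"
```

```text
t 4.15 pos [0.5776 0.2487 0.3151] jaw deg 89.93 q7 1.08 F [-0.02 -0.25 -1.54] w 0.23
shift in present axes [ 1.6 -0.8  5.1] shift after turn [ 1.6 -0.7  5.1] turn [ 0.003   0.0057 -0.0012]
[293.71142915  88.37565778] [295.2079665  147.09486959]
```

View pics/s2c.png

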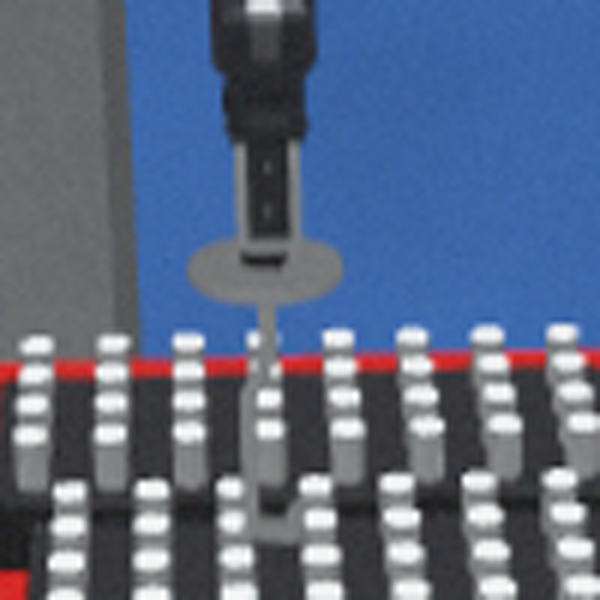

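The hook is held upright, with its tip towards world +x (right) and shank left. Both the collar and the foot look level. The eye plane lies at 35°, so I'll turn the hook to -55° (jaw 35°) and go beside the eye.

```bash
python3 -c "
from h import *
plan([.5976,.0197,.30],35)"
```

```text
t 4.2 pos [0.5765 0.2483 0.3126] jaw deg 89.94 q7 1.08 F [ 0.23 -0.97 -2.33] w 0.231
shift in present axes [ -21.3 -228.6   12.4] shift after turn [-199.3 -113.8   12.6] turn [0.002  0.0015 0.9588]
```

Emit:
drive_tool(series=[-1,-3,-35,0,0,0,0,-1,-4,-45,0,0,0,0,-1,-5,-50,0,0,0,0,-1,-5,-50,0,0,0,0,-1,-4.3,-48.6,6,0,0,0,-1,0,0,6,0,0,0.16,-1,0,0,0,0,0,0.16,-1,0,0,0,0,0,0.16,-1,0,0,0,0,0,0.16,-1,0,0,0,0,0,0.16,-1,0,0,0,0,0,0.159,-1,0,0,0,0,0,0])

```text
t: 5.7
eef_pos: [0.5962, 0.0197, 0.2976]
tool_rot: [-0.001, 0.461, 0.887, -0.001]
contact_force: [-1.1, 0.3, -1.3]
gripper_width: 0.229
```

```bash
python3 -c "
from h import *
snap('side','s3'); plan([.5976,.0197,.257],35); M=state()[1]; print(M.round(4).tolist())
p=bot.get_obs()['eef_pos'];print(proj('s3',p-[0,0,.1318]),proj('s3',p-[0,0,.035]))
crop('s3',250,100,383,200,6,'s3c')"
```

```text
t 5.75 pos [0.5964 0.0197 0.2979] jaw deg 35.2 q7 0.58 F [-0.34 -0.68 -1.23] w 0.23
shift in present axes [-0.7  1.1 40.9] shift after turn [-0.7  1.  40.9] turn [-0.0025 -0.0009  0.0035]
[[-0.5764, 0.8171, -0.0026], [0.8171, 0.5764, -0.0007], [0.0009, -0.0025, -1.0]]
[309.41496883 208.57124051] [308.91047602 161.44476318]
```

View pics/s3c.png

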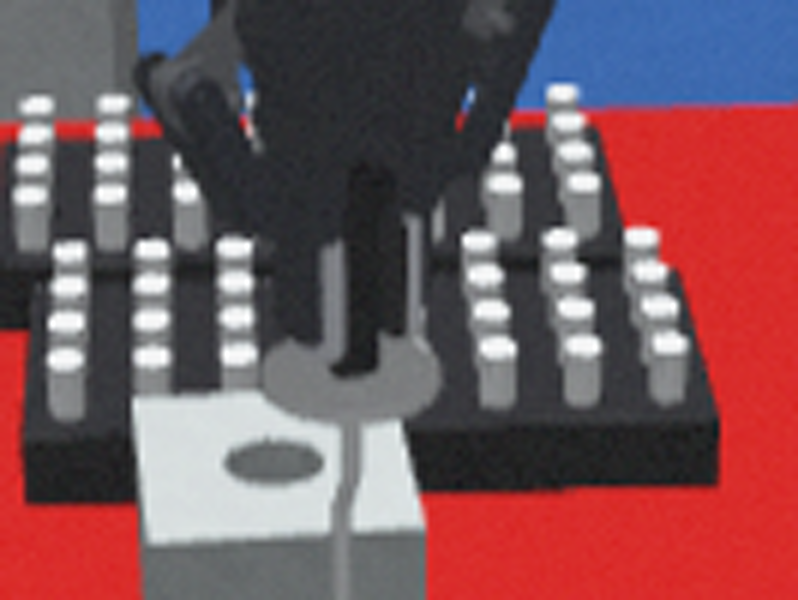

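Bar sits centred between the pads; collar centre at (308.6,163) against 308.9,161.4 predicted, so it agrees. I'll check the hook's heading lower down in the same picture.

```bash
python3 -c "
from h import *
crop('s3',270,165,350,245,7,'s3d')
p=bot.get_obs()['eef_pos']-[0,0,.1318];d=np.array([.5764,-.8171,0])
for k,z in((-.008,0),(-.008,.045),(.008,0),(.008,.0095),(0,.07)): print(k,z,(proj('s3',p+k*d+[0,0,z])-[270,165])*7)
print('bore',(proj('s3',[.6065,.0067,.11])-[270,165])*7)"
```

```text
-0.008 0 [257.44477328 292.72183464]
-0.008 0.045 [255.40080539 144.18516819]
0.008 0 [294.54310065 317.39411795]
0.008 0.0095 [294.30782646 286.46633079]
0 0.07 [273.38942546  70.03025217]
bore [317.29936463 506.43232645]
```

View pics/s3d.png

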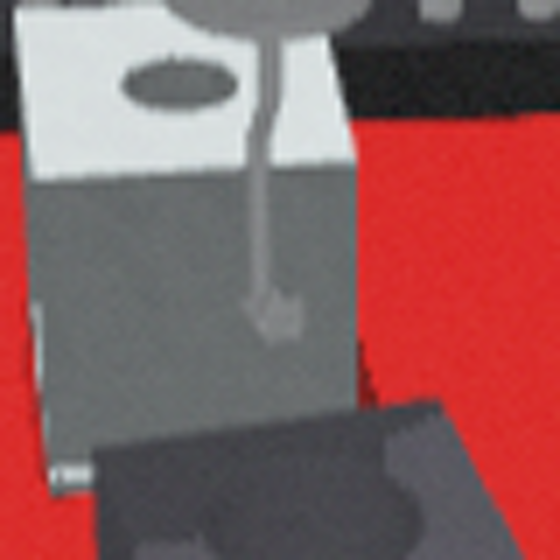

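```bash
python3 - <<'E'
from h import *
im=cv2.imread('pics/s3.png').astype(float).mean(2)
for v in range(171,216,2):
    print(v,im[v,300:318].astype(int).tolist())
o=bot.get_obs()['eef_pos']
for th in(-35,-55,-70,-85,-100):
    d=np.array([np.cos(np.radians(th)),np.sin(np.radians(th)),0]); p=o-[0,0,.1318]
    n=np.array([-d[1],d[0],0])
    P=np.array([proj('s3',p+a*d+b*n+[0,0,z]) for a,b,z in((-.011,.006,0),(-.011,-.006,0),(.0105,.006,0),(.0105,-.006,0),(.0105,.006,.0095),(.0105,-.006,.0095),(.0105,.006,-.005),(.0105,-.006,-.005))])
    print(th,'shank u',proj('s3',p-.008*d+[0,0,.03])[0].round(1),'upper',proj('s3',p+[0,0,.07]).round(1),'extent u',P[:,0].min().round(1),P[:,0].max().round(1),'v',P[:,1].min().round(1),P[:,1].max().round(1))
E
```

```text
171 [221, 219, 220, 213, 206, 204, 174, 130, 133, 131, 176, 202, 210, 213, 222, 220, 221, 75]
173 [189, 197, 217, 219, 220, 221, 195, 132, 135, 129, 182, 219, 219, 220, 221, 220, 220, 137]
175 [101, 98, 128, 181, 215, 220, 194, 131, 135, 129, 184, 219, 221, 221, 221, 220, 221, 222]
177 [102, 101, 105, 114, 216, 220, 195, 134, 134, 129, 185, 219, 219, 221, 221, 221, 221, 222]
179 [120, 139, 179, 209, 221, 221, 198, 131, 134, 129, 203, 219, 220, 221, 221, 221, 221, 222]
181 [220, 220, 218, 219, 218, 219, 141, 127, 121, 172, 220, 220, 220, 221, 221, 224, 224, 222]
183 [219, 220, 220, 219, 220, 178, 127, 122, 135, 205, 220, 221, 221, 221, 220, 222, 224, 223]
185 [221, 221, 221, 219, 221, 153, 130, 126, 170, 220, 222, 222, 220, 222, 224, 221, 222, 221]
187 [220, 220, 221, 220, 220, 151, 133, 132, 170, 221, 220, 221, 214, 212, 212, 213, 199, 200]
189 [139, 138, 138, 139, 121, 117, 132, 132, 114, 104, 106, 104, 101, 103, 101, 103, 102, 102]
191 [104, 101, 102, 107, 104, 115, 133, 133, 112, 109, 109, 109, 109, 106, 103, 105, 103, 104]
193 [105, 101, 102, 104, 104, 117, 132, 134, 116, 108, 10
[... 748 characters left out ...]
134, 133, 133, 131, 130, 117, 105, 108, 105, 105]
211 [107, 107, 107, 104, 106, 107, 122, 140, 131, 130, 129, 131, 132, 117, 108, 106, 110, 107]
213 [109, 109, 109, 106, 107, 108, 105, 111, 124, 121, 118, 117, 119, 110, 109, 107, 108, 108]
215 [108, 109, 107, 108, 108, 108, 107, 108, 105, 105, 105, 107, 108, 107, 108, 106, 106, 107]
-35 shank u 305.6 upper [309.1 175. ] extent u 302.7 315.9 v 204.3 213.9
-55 shank u 306.6 upper [309.1 175. ] extent u 303.2 315.5 v 205.1 214.3
-70 shank u 307.6 upper [309.1 175. ] extent u 304.2 314.6 v 205.1 214.3
-85 shank u 308.7 upper [309.1 175. ] extent u 305.4 313.4 v 205.3 214.1
-100 shank u 309.8 upper [309.1 175. ] extent u 305.4 313.4 v 205.3 214.0
```

The blob looks narrower than a -55° heading would give, so I'll fit the hook's silhouette (heading plus small offsets) to this picture.

```bash
cat > fit.py <<'E'
from h import *
from scipy.optimize import minimize
S=8
def render(fn,o,th,du,dv,tx,ty,win,ft):
    x0,y0,x1,y1=win; d=np.array([np.cos(th),np.sin(th),0]); n=np.array([-d[1],d[0],0]); k=np.array([0,0,1.])
    m=np.zeros(((y1-y0)*S,(x1-x0)*S),np.uint8)
    def box(a0,a1,b0,b1,z0,z1):
        P=[]
        for a in(a0,a1):
            for b in(b0,b1):
                for z in(z0,z1):
                    q=o+a*d+b*n+z*k+np.array([tx,ty,0])*(z-.1318)
                    P.append(proj(fn,q))
        P=(np.array(P)+[du,dv]-[x0,y0]+.5)*S
        cv2.fillConvexPoly(m,cv2.convexHull(P.round().astype(np.int32)),255)
    box(-.011,.0105,-.006,.006,-ft,5e-3-ft); box(.0055,.0105,-.006,.006,-ft,.0095); box(-.0105,-.0055,-.0025,.0025,0,.05)
    return cv2.GaussianBlur(cv2.resize(m,(x1-x0,y1-y0),interpolation=cv2.INTER_AREA).astype(float)/255,(3,3),.5)
def fit(fn,o,win,bg,fg,ths,ft=.005):
    x0,y0,x1,y1=win; I=cv2.imread(f'pics/{fn}.png').astype(float).mean(2)[y0:y1,x0:x1]; A=np.clip((I-bg)/(fg-bg),-.2,1.2)
    for t in ths:
        f=lambda p:((render(fn,o,np.radians(t),p[0],p[1],p[2]/100,0,win,ft)-A)**2).sum()
        r=minimize(f,[-.7,0,0],method='Nelder-Mead',options=dict(initial_simplex=[[-.7,0,0],[.5,0,0],[-.7,1.5,0],[-.7,0,3]],maxiter=150)); print(t,r.fun.round(2),r.x.round(2))
E
python3 - <<'E'
from fit import *
o=bot.get_obs()['eef_pos']-[0,0,.1318]
for ft in(.005,.0025):
    print(ft);fit('s3',o,(297,191,321,219),107,131,range(-115,-25,10),ft)
E
```

```text
0.005
-115 49.25 [-14.64   0.16 -17.91]
-105 49.64 [-1.93 -0.04  1.89]
-95 30.41 [-3.6  -0.93 -1.32]
-85 22.31 [-1.34 -0.31  0.52]
-75 18.36 [-1.39 -0.31 -0.03]
-65 26.37 [-0.04 -0.28  1.07]
-55 35.68 [-0.36 -0.11  0.09]
-45 41.39 [ 0.14  0.11 -0.14]
-35 44.87 [ 0.17  0.35 -1.2 ]
0.0025
-115 64.23 [-0.43  0.79  5.65]
-105 34.02 [-13.28   1.72 -16.38]
-95 22.07 [-12.91   0.79 -16.78]
-85 21.55 [-1.21  0.94  0.86]
-75 16.36 [-0.82  0.79  0.72]
-65 22.07 [-0.3   0.84  0.7 ]
-55 30.46 [-0.27  1.18 -0.5 ]
-45 36.76 [ 0.17  1.   -0.45]
-35 40.73 [-0.49  1.23 -2.02]
```

The fit gives a heading of about -75° at jaw 35°, so the bar is held about 20° askew, on its corners. That agrees with the 19 mm opening reading. I'll hang it back, turn the jaws 20° and grip it square.

```bash
python3 -c "
from h import *
plan([.5763,.2486,.298],35.2)"
```

```text
t 5.75 pos [0.5964 0.0197 0.2979] jaw deg 35.2 q7 0.58 F [-0.34 -0.68 -1.23] w 0.23
shift in present axes [198.6 115.5  -0.2] shift after turn [ 1.986e+02  1.155e+02 -1.000e-01] turn [-0.0025 -0.0009 -0.    ]
```

Emit:
drive_tool(series=[-1,34,20,0,0,0,0,-1,45,26,0,0,0,0,-1,45,26,0,0,0,0,-1,45,26,0,0,0,0,-1,29.6,17.5,0,-0.0025,0,0,-1,0,0,0,0,0,0,-1,0,0,30,0,0,0,-1,0,0,35,0,0,0,-1,0,0,35,0,0,0,-1,0,0,25,0,0,0,-1,0,0,12,0,0,0,-1,0,0,0,0,0,0])

```text
t: 7.25
eef_pos: [0.578, 0.2479, 0.1617]
tool_rot: [0.0, 0.462, 0.887, 0.0]
contact_force: [-0.6, 0.2, -2.0]
gripper_width: 0.23
```

```bash
python3 -c "
from h import *
plan([.5763,.2486,.151],15)"
```

```text
t 7.25 pos [0.578  0.2479 0.1617] jaw deg 35.01 q7 0.22 F [-0.6   0.19 -2.02] w 0.23
shift in present axes [ 1.5 -1.  10.7] shift after turn [ 1.1 -1.5 10.7] turn [ 9.000e-04 -1.000e-04  3.493e-01]
```

Emit:
drive_tool(series=[-1,1,-1,7,0,0,0,-1,0,0,2.5,0,0,0,0,0,0,0,0,0,0,0,0,0,0,0,0,0,0,0,0,0,0,0,0.175,0,0,0,0,0,0,0.175,0,0,0,0,0,0,0,-1,0,0,0.5,0,0,0,-1,0,0,0,0,0,0,-1,0,0,0,0,0,0,-1,0,0,0,0,0,0,-1,0,0,0,0,0,0])

```text
t: 8.75
eef_pos: [0.5769, 0.2492, 0.1525]
tool_rot: [0.0, 0.609, 0.793, 0.001]
contact_force: [-0.9, 0.7, 2.7]
gripper_width: 0.228
```

```bash
python3 -c "
from h import *
plan([.5763,.2486,.31],15)"
```

```text
t 8.75 pos [0.5769 0.2492 0.1525] jaw deg 14.97 q7 -0.09 F [-0.89  0.67  2.66] w 0.228
shift in present axes [  -0.3   -0.3 -157.5] shift after turn [  -0.4   -0.7 -157.5] turn [ 0.0026 -0.0011 -0.0005]
```

Emit:
drive_tool(series=[-1,0,0,-10,0,0,0,-1,0,0,-30,0,0,0,-1,0,0,-40,0,0,0,-1,0,0,-40,0,0,0,-1,0,0,-27,0,0,0,-1,0,0,0,0,0,-0.1745,-1,0,0,0,0,0,-0.1745,-1,0,0,0,0,0,0])

```text
t: 9.75
eef_pos: [0.5764, 0.2485, 0.2996]
tool_rot: [0.001, 0.463, 0.886, 0.001]
contact_force: [0.5, 0.1, -1.3]
gripper_width: 0.232
```

```bash
python3 -c "
from h import *
plan([.5976,.0197,.298],35)"
```

```text
t 9.75 pos [0.5764 0.2485 0.2996] jaw deg 34.84 q7 0.19 F [ 0.53  0.13 -1.29] w 0.232
shift in present axes [-199.9 -113.3    1.3] shift after turn [-199.5 -113.9    1.6] turn [ 0.0025 -0.0001 -0.0028]
```

Emit:
drive_tool(series=[-1,-34,-19,0,0,0,0,-1,-46,-26,0,0,0,0,-1,-46,-26,0,0,0,0,-1,-46,-26,0,0,0,0,-1,-27.9,-16.3,1.5,0.0025,0,0,-1,0,0,0,0,0,0,-1,0,0,0,0,0,0])

```text
t: 10.62
eef_pos: [0.5981, 0.0209, 0.2974]
tool_rot: [-0.0, 0.463, 0.886, 0.0]
contact_force: [0.8, 0.0, -1.1]
gripper_width: 0.229
```

```bash
python3 - <<'E'
from fit import *
snap('side','s4'); plan([.5976,.0197,.298],35)
o=bot.get_obs()['eef_pos']-[0,0,.1325]
fit('s4',o,(297,191,321,219),107,131,range(-95,-25,10),.005)
crop('s4',280,150,340,220,8,'s4c')
E
```

```text
t 10.675 pos [0.5981 0.0216 0.2974] jaw deg 34.95 q7 0.58 F [-0.5   0.66 -1.53] w 0.236
shift in present axes [-1.3 -1.5 -0.6] shift after turn [-1.3 -1.5 -0.6] turn [ 0.0001 -0.0007 -0.0009]
-95 44.33 [-0.76 -1.75  5.51]
-85 35.48 [-1.54 -0.83  2.81]
-75 29.91 [-1.59 -0.01  1.77]
-65 25.67 [-1.18 -0.03  0.89]
-55 26.42 [-0.71  0.12  0.98]
-45 30.68 [-0.32  0.16  0.96]
-35 33.53 [-0.29  0.02  0.37]
```

View pics/s4c.png

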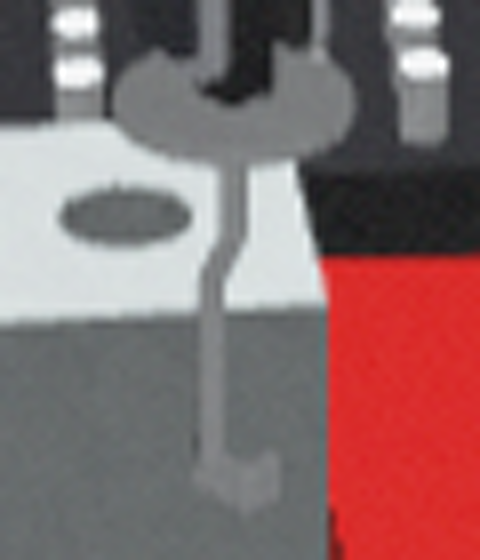

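Heading now fits about -58°; jog of 2.5 px matches -55°, so the grip is nearly square. I'll correct the position and go down beside the eye.

```bash
python3 -c "
from h import *
plan([.5986,.0196,.25],36.5)"
```

```text
t 10.675 pos [0.5981 0.0216 0.2974] jaw deg 34.95 q7 0.58 F [-0.5   0.66 -1.53] w 0.236
shift in present axes [-2.  -0.7 47.4] shift after turn [-1.9 -0.7 47.4] turn [ 0.0001 -0.0007 -0.027 ]
```

Emit:
drive_tool(series=[-1,-1,-0.5,12,0,0,-0.027,-1,0,0,20,0,0,0,-1,0,0,12,0,0,0,-1,0,0,0,0,0,0,-1,0,0,0,0,0,0])

```text
t: 11.3
eef_pos: [0.5987, 0.0192, 0.254]
tool_rot: [0.0, 0.45, 0.893, 0.0]
contact_force: [0.8, 0.2, -1.7]
gripper_width: 0.228
```

```bash
python3 -c "
from h import *
plan([.5986,.0196,.21],36.5)"
```

```text
t 11.3 pos [0.5987 0.0192 0.254 ] jaw deg 36.51 q7 0.62 F [ 0.77  0.2  -1.66] w 0.228
shift in present axes [ 0.4  0.2 44. ] shift after turn [ 0.4  0.2 44. ] turn [0.0007 0.0004 0.0002]
```

Emit:
drive_tool(series=[-1,0,0,12,0,0,0,-1,0,0,15,0,0,0,-1,0,0,12,0,0,0,-1,0,0,12,0,0,0,-1,0,0,8,0,0,0,-1,0,0,0,0,0,0,-1,0,0,0,0,0,0])

```text
t: 12.18
eef_pos: [0.5986, 0.019, 0.1949]
tool_rot: [0.0, 0.45, 0.893, 0.0]
contact_force: [0.3, -0.2, -1.9]
gripper_width: 0.232
```

Emit:
drive_tool(series=[-1,0,0,5,0,0,0,-1,0,0,5,0,0,0,-1,0,0,3,0,0,0,-1,0,0,0,0,0,0])

```text
t: 12.68
eef_pos: [0.5981, 0.019, 0.1811]
tool_rot: [-0.0, 0.45, 0.893, -0.0]
contact_force: [0.2, 1.3, -1.6]
gripper_width: 0.231
```

Emit:
drive_tool(series=[-1,0,0,1,0,0,0,-1,0,0,1,0,0,0,-1,0,0,0,0,0,0])

```text
t: 13.05
eef_pos: [0.5983, 0.0191, 0.1794]
tool_rot: [-0.0, 0.45, 0.893, -0.0]
contact_force: [0.4, 0.1, -0.7]
gripper_width: 0.231
```

Emit:
drive_tool(series=[-1,0,0,1,0,0,0,-1,0,0,0,0,0,0,-1,0,0,0,0,0,0])

```text
t: 13.42
eef_pos: [0.5983, 0.019, 0.1785]
tool_rot: [0.0, 0.45, 0.893, 0.0]
contact_force: [-0.6, 0.0, -1.7]
gripper_width: 0.231
```

Emit:
drive_tool(series=[-1,0,0,1,0,0,0,-1,0,0,0,0,0,0,-1,0,0,0,0,0,0])

```text
t: 13.8
eef_pos: [0.5983, 0.019, 0.1775]
tool_rot: [0.0, 0.45, 0.893, 0.0]
contact_force: [-0.8, 1.5, -1.1]
gripper_width: 0.231
```

Emit:
drive_tool(series=[-1,0,0,1,0,0,0,-1,0,0,0,0,0,0,-1,0,0,0,0,0,0])

```text
t: 14.18
eef_pos: [0.5983, 0.019, 0.1765]
tool_rot: [-0.0, 0.45, 0.893, -0.0]
contact_force: [0.0, 0.8, -0.6]
gripper_width: 0.227
```

Emit:
drive_tool(series=[-1,0,0,1,0,0,0,-1,0,0,0,0,0,0,-1,0,0,0,0,0,0])

```text
t: 14.55
eef_pos: [0.5983, 0.019, 0.1755]
tool_rot: [-0.0, 0.45, 0.893, 0.0]
contact_force: [-0.4, -0.4, -0.7]
gripper_width: 0.229
```

Emit:
drive_tool(series=[-1,0,0,1,0,0,0,-1,0,0,0,0,0,0,-1,0,0,0,0,0,0])

```text
t: 14.92
eef_pos: [0.5987, 0.019, 0.1749]
tool_rot: [0.0, 0.45, 0.893, 0.0]
contact_force: [-0.4, -0.5, 3.2]
gripper_width: 0.228
```

Emit:
drive_tool(series=[-1,0,0,1,0,0,0,-1,0,0,0,0,0,0,-1,0,0,0,0,0,0])

```text
t: 15.3
eef_pos: [0.5994, 0.019, 0.1748]
tool_rot: [0.001, 0.45, 0.893, 0.001]
contact_force: [0.3, -0.6, 8.7]
gripper_width: 0.23
```

Emit:
drive_tool(series=[-1,0,0,1,0,0,0,-1,0,0,0,0,0,0,-1,0,0,0,0,0,0])

```text
t: 15.68
eef_pos: [0.6001, 0.019, 0.1747]
tool_rot: [0.002, 0.45, 0.893, 0.001]
contact_force: [-0.5, 0.2, 12.5]
gripper_width: 0.234
```

Contact felt at TCP z 0.1749 (plug top). I'll raise it so the tip's section is centred in the eye, TCP ≈ 0.1844.

Emit:
drive_tool(series=[-1,0,0,-6,0,0,0,-1,0,0,-6,0,0,0,-1,0,0,0,0,0,0,-1,0,0,0,0,0,0])

```text
t: 16.18
eef_pos: [0.598, 0.019, 0.1841]
tool_rot: [-0.0, 0.45, 0.893, -0.0]
contact_force: [-0.4, 0.8, -1.2]
gripper_width: 0.228
```

```bash
python3 -c "
from h import *
plan([.6072,.0073,.1844],36.5)"
```

```text
t 16.175 pos [0.598  0.019  0.1841] jaw deg 36.5 q7 0.65 F [-0.43  0.75 -1.18] w 0.228
shift in present axes [-14.9   0.4  -0.3] shift after turn [-14.9   0.4  -0.3] turn [-0.0006 -0.0004 -0.0001]
```

Emit:
drive_tool(series=[-1,-2,0.4,-0.3,0,0,0,-1,-1,0,0,0,0,0,-1,0,0,0,0,0,0])

```text
t: 16.55
eef_pos: [0.6004, 0.0167, 0.1847]
tool_rot: [-0.0, 0.45, 0.893, -0.0]
contact_force: [-0.6, -0.6, -1.8]
gripper_width: 0.226
```

Emit:
drive_tool(series=[-1,-1,0,0,0,0,0,-1,-1,0,0,0,0,0,-1,0,0,0,0,0,0])

```text
t: 16.92
eef_pos: [0.6017, 0.0151, 0.1848]
tool_rot: [0.0, 0.45, 0.893, 0.0]
contact_force: [0.4, 0.7, -0.9]
gripper_width: 0.236
```

Emit:
drive_tool(series=[-1,-1,0,0,0,0,0,-1,-1,0,0,0,0,0,-1,0,0,0,0,0,0])

```text
t: 17.3
eef_pos: [0.6028, 0.0135, 0.1848]
tool_rot: [0.0, 0.45, 0.893, -0.0]
contact_force: [0.1, -0.3, -1.6]
gripper_width: 0.23
```

Emit:
drive_tool(series=[-1,-1,0,0,0,0,0,-1,-1,0,0,0,0,0,-1,0,0,0,0,0,0])

```text
t: 17.68
eef_pos: [0.604, 0.0119, 0.1848]
tool_rot: [0.0, 0.45, 0.893, -0.0]
contact_force: [0.7, 0.3, -2.2]
gripper_width: 0.232
```

Emit:
drive_tool(series=[-1,-1,0,0,0,0,0,-1,-1,0,0,0,0,0,-1,0,0,0,0,0,0])

```text
t: 18.05
eef_pos: [0.6052, 0.0103, 0.1848]
tool_rot: [0.0, 0.45, 0.893, -0.0]
contact_force: [0.0, -0.4, -1.3]
gripper_width: 0.231
```

Emit:
drive_tool(series=[-1,-1,0,0,0,0,0,-1,-1,0,0,0,0,0,-1,0,0,0,0,0,0])

```text
t: 18.42
eef_pos: [0.6064, 0.0087, 0.1848]
tool_rot: [0.0, 0.45, 0.893, 0.0]
contact_force: [0.0, 0.1, -1.4]
gripper_width: 0.227
```

Emit:
drive_tool(series=[-1,-1,0,0,0,0,0,-1,-0.7,0,0,0,0,0,-1,0,0,0,0,0,0])

```text
t: 18.8
eef_pos: [0.6074, 0.0074, 0.1848]
tool_rot: [0.0, 0.45, 0.893, -0.0]
contact_force: [-0.2, -0.8, -1.2]
gripper_width: 0.232
```

Emit:
drive_tool(series=[-1,0,0,-3,0,0,0,-1,0,0,-3,0,0,0,-1,0,0,-2,0,0,0,-1,0,0,0,0,0,0])

```text
t: 19.3
eef_pos: [0.6075, 0.0074, 0.1931]
tool_rot: [0.0, 0.45, 0.893, 0.0]
contact_force: [-1.1, -0.6, -1.9]
gripper_width: 0.23
```

Emit:
drive_tool(series=[-1,0,0,-2,0,0,0,-1,0,0,-2,0,0,0,-1,0,0,0,0,0,0])

```text
t: 19.68
eef_pos: [0.6064, 0.0074, 0.1958]
tool_rot: [-0.001, 0.45, 0.893, -0.001]
contact_force: [-0.1, -0.3, -9.2]
gripper_width: 0.23
```

Emit:
drive_tool(series=[-1,0,0,-2,0,0,0,-1,0,0,-1,0,0,0,-1,0,0,0,0,0,0])

```text
t: 20.05
eef_pos: [0.6065, 0.0073, 0.199]
tool_rot: [-0.001, 0.45, 0.893, -0.001]
contact_force: [-1.0, -0.0, -16.3]
gripper_width: 0.23
```

Hooked: it took load at +11 mm, as expected. Drawing up slowly.

Emit:
drive_tool(series=[-1,0,0,-2,0,0,0,-1,0,0,-2,0,0,0,-1,0,0,-2,0,0,0,-1,0,0,-2,0,0,0])

```text
t: 20.55
eef_pos: [0.6074, 0.0075, 0.208]
tool_rot: [0.0, 0.45, 0.893, 0.0]
contact_force: [0.3, -0.3, -16.2]
gripper_width: 0.229
```

Emit:
drive_tool(series=[-1,0,0,-2.5,0,0,0,-1,0,0,-2.5,0,0,0,-1,0,0,-2.5,0,0,0,-1,0,0,-2.5,0,0,0])

```text
t: 21.05
eef_pos: [0.6074, 0.0075, 0.218]
tool_rot: [0.0, 0.45, 0.893, 0.0]
contact_force: [-0.2, -0.4, -16.1]
gripper_width: 0.229
```

Emit:
drive_tool(series=[-1,0,0,-2.5,0,0,0,-1,0,0,-2.5,0,0,0,-1,0,0,-2.5,0,0,0,-1,0,0,-2.5,0,0,0])

```text
t: 21.55
eef_pos: [0.6089, 0.0074, 0.2298]
tool_rot: [0.002, 0.45, 0.893, 0.001]
contact_force: [-0.4, -0.5, -4.1]
gripper_width: 0.233
```

Emit:
drive_tool(series=[-1,0,0,-3,0,0,0,-1,0,0,-3,0,0,0,-1,0,0,-3,0,0,0,-1,0,0,0,0,0,0])

```text
t: 22.05
eef_pos: [0.6076, 0.0074, 0.2371]
tool_rot: [0.0, 0.45, 0.893, 0.0]
contact_force: [0.3, -0.8, -4.3]
gripper_width: 0.233
```

Emit:
drive_tool(series=[-1,0,0,-5,0,0,0,-1,0,0,-8,0,0,0,-1,0,0,-8,0,0,0,-1,0,0,-8,0,0,0,-1,0,0,-8,0,0,0,-1,0,0,-8,0,0,0,-1,0,0,-8,0,0,0,-1,0,0,-8,0,0,0,-1,0,0,-8,0,0,0,-1,0,0,-8,0,0,0,-1,0,0,-8,0,0,0,-1,0,0,-4,0,0,0])

```text
t: 23.55
eef_pos: [0.6076, 0.0074, 0.3265]
tool_rot: [0.0, 0.45, 0.893, 0.0]
contact_force: [-0.0, 0.2, -3.7]
gripper_width: 0.234
```

Emit:
drive_tool(series=[-1,0,0,0,0,0,0,-1,0,0,0,0,0,0])

```text
t: 23.8
eef_pos: [0.6072, 0.0075, 0.3255]
tool_rot: [-0.0, 0.45, 0.893, -0.0]
contact_force: [-0.9, 0.1, -3.8]
gripper_width: 0.228
```

```bash
python3 -c "
from h import *
snap('side','s5'); plan([.539,-.252,.326],36.5)
crop('s5',250,90,383,240,4,'s5c')"
```

```text
t 23.85 pos [0.6071 0.0074 0.3254] jaw deg 36.49 q7 0.63 F [ 0.63 -0.4  -3.75] w 0.232
shift in present axes [-168.  -209.1   -0.5] shift after turn [-168.  -209.1   -0.6] turn [-0.0006 -0.0004 -0.0001]
```

View pics/s5c.png

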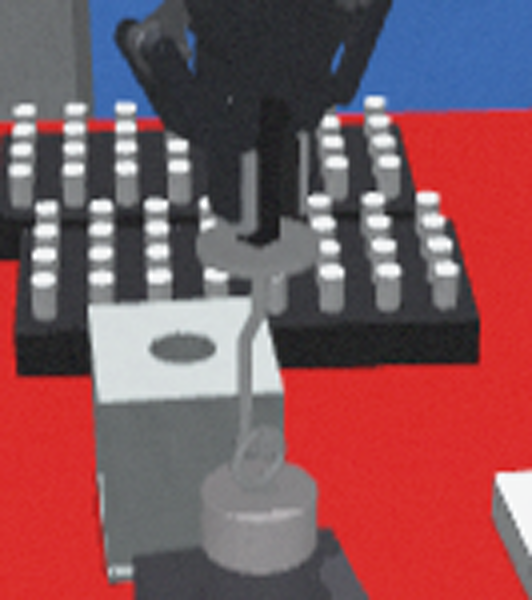

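The plug hangs straight on the hook, clear above the housing. I'll carry it gently to the tray.

Emit:
drive_tool(series=[-1,-7,-8.7,0,0,0,0,-1,-14,-17.4,0,0,0,0,-1,-21,-26.1,0,0,0,0,-1,-21,-26.1,0,0,0,0,-1,-21,-26.1,0,0,0,0,-1,-21,-26.1,0,0,0,0,-1,-21,-26.1,0,0,0,0,-1,-21,-26.1,0,0,0,0,-1,-14,-17.4,0,0,0,0,-1,-7,-8.7,0,0,0,0,-1,0,0,0,0,0,0,-1,0,0,0,0,0,0])

```text
t: 25.35
eef_pos: [0.5398, -0.2506, 0.3257]
tool_rot: [-0.0, 0.449, 0.893, 0.0]
contact_force: [0.1, -0.1, -3.7]
gripper_width: 0.228
```

```bash
python3 -c "
from h import *
plan([.539,-.252,.21],36.5)"
```

```text
t 25.35 pos [ 0.5398 -0.2506  0.3257] jaw deg 36.58 q7 1.11 F [ 0.11 -0.12 -3.71] w 0.228
shift in present axes [ -0.7  -1.5 115.7] shift after turn [ -0.6  -1.4 115.7] turn [ 0.0005 -0.0008  0.0014]
```

Emit:
drive_tool(series=[-1,-0.6,-1.4,7,0,0,0,-1,0,0,14,0,0,0,-1,0,0,16,0,0,0,-1,0,0,16,0,0,0,-1,0,0,16,0,0,0,-1,0,0,16,0,0,0,-1,0,0,14,0,0,0,-1,0,0,10,0,0,0,-1,0,0,6,0,0,0,-1,0,0,4,0,0,0,-1,0,0,3,0,0,0,-1,0,0,0,0,0,0])

```text
t: 26.85
eef_pos: [0.5387, -0.2532, 0.2039]
tool_rot: [0.0, 0.45, 0.893, 0.0]
contact_force: [-0.1, 0.3, -3.7]
gripper_width: 0.231
```

Emit:
drive_tool(series=[-1,0,0,2,0,0,0,-1,0,0,2,0,0,0,-1,0,0,2,0,0,0,-1,0,0,1,0,0,0,-1,0,0,0,0,0,0])

```text
t: 27.48
eef_pos: [0.5386, -0.2531, 0.1967]
tool_rot: [-0.0, 0.45, 0.893, -0.0]
contact_force: [0.2, 0.3, -3.3]
gripper_width: 0.234
```

Emit:
drive_tool(series=[-1,0,0,1,0,0,0,-1,0,0,1,0,0,0,-1,0,0,1,0,0,0,-1,0,0,0,0,0,0])

```text
t: 27.98
eef_pos: [0.5386, -0.2531, 0.1937]
tool_rot: [-0.0, 0.45, 0.893, 0.0]
contact_force: [0.3, 1.0, -4.3]
gripper_width: 0.228
```

Emit:
drive_tool(series=[-1,0,0,1,0,0,0,-1,0,0,1,0,0,0,-1,0,0,0,0,0,0])

```text
t: 28.35
eef_pos: [0.5386, -0.2531, 0.1917]
tool_rot: [-0.0, 0.45, 0.893, -0.0]
contact_force: [-0.6, -0.4, -3.9]
gripper_width: 0.232
```

Emit:
drive_tool(series=[-1,0,0,1,0,0,0,-1,0,0,1,0,0,0,-1,0,0,0,0,0,0])

```text
t: 28.72
eef_pos: [0.5387, -0.2532, 0.1899]
tool_rot: [0.0, 0.45, 0.893, -0.0]
contact_force: [-0.6, -0.2, -3.6]
gripper_width: 0.228
```

Emit:
drive_tool(series=[-1,0,0,1,0,0,0,-1,0,0,0,0,0,0,-1,0,0,0,0,0,0])

```text
t: 29.1
eef_pos: [0.5388, -0.2532, 0.189]
tool_rot: [0.0, 0.45, 0.893, 0.0]
contact_force: [0.0, -0.3, -1.6]
gripper_width: 0.231
```

Emit:
drive_tool(series=[-1,0,0,1,0,0,0,-1,0,0,0,0,0,0,-1,0,0,0,0,0,0])

```text
t: 29.48
eef_pos: [0.5387, -0.2531, 0.1878]
tool_rot: [-0.0, 0.45, 0.893, 0.0]
contact_force: [0.3, -0.5, -1.1]
gripper_width: 0.229
```

Emit:
drive_tool(series=[-1,0,0,1,0,0,0,-1,0,0,0,0,0,0,-1,0,0,0,0,0,0])

```text
t: 29.85
eef_pos: [0.5387, -0.2531, 0.1868]
tool_rot: [-0.0, 0.45, 0.893, -0.0]
contact_force: [-0.0, 0.6, -1.9]
gripper_width: 0.228
```

Set down: load dropped to tool weight at z 0.189. Now lower to the same relative height as on entry, back out along the entry line, and lift.

Emit:
drive_tool(series=[-1,0,0,3,0,0,0,-1,0,0,3,0,0,0,-1,0,0,2.8,0,0,0,-1,0,0,0,0,0,0])

```text
t: 30.35
eef_pos: [0.5385, -0.253, 0.1776]
tool_rot: [-0.0, 0.45, 0.893, -0.0]
contact_force: [0.2, -0.1, -0.7]
gripper_width: 0.23
```

Emit:
drive_tool(series=[-1,1,0,0,0,0,0,-1,1,0,0,0,0,0,-1,1,0,0,0,0,0,-1,0,0,0,0,0,0])

```text
t: 30.85
eef_pos: [0.5369, -0.2506, 0.1781]
tool_rot: [0.0, 0.45, 0.893, 0.0]
contact_force: [-0.0, 0.1, -1.0]
gripper_width: 0.232
```

Emit:
drive_tool(series=[-1,1,0,0,0,0,0,-1,1,0,0,0,0,0,-1,1,0,0,0,0,0,-1,0,0,0,0,0,0])

```text
t: 31.35
eef_pos: [0.5351, -0.2482, 0.178]
tool_rot: [-0.0, 0.45, 0.893, 0.0]
contact_force: [0.2, 0.4, -1.6]
gripper_width: 0.229
```

Emit:
drive_tool(series=[-1,1,0,0,0,0,0,-1,1,0,0,0,0,0,-1,1,0,0,0,0,0,-1,0,0,0,0,0,0])

```text
t: 31.85
eef_pos: [0.5333, -0.2458, 0.178]
tool_rot: [-0.0, 0.45, 0.893, 0.0]
contact_force: [-0.6, -0.1, -1.7]
gripper_width: 0.228
```

Emit:
drive_tool(series=[-1,1,0,0,0,0,0,-1,1.5,0,0,0,0,0,-1,1.5,0,0,0,0,0,-1,2,0,0,0,0,0,-1,0,0,0,0,0,0])

```text
t: 32.48
eef_pos: [0.5296, -0.2409, 0.178]
tool_rot: [-0.0, 0.45, 0.893, 0.0]
contact_force: [-0.1, 0.2, -1.0]
gripper_width: 0.227
```

Emit:
drive_tool(series=[-1,3,0,0,0,0,0,-1,4,0,0,0,0,0,-1,0,0,0,0,0,0])

```text
t: 32.85
eef_pos: [0.5254, -0.235, 0.1779]
tool_rot: [-0.0, 0.45, 0.893, 0.0]
contact_force: [-0.2, -1.1, -1.2]
gripper_width: 0.229
```

Emit:
drive_tool(series=[-1,0,0,-3,0,0,0,-1,0,0,-4,0,0,0,-1,0,0,-4,0,0,0,-1,0,0,0,0,0,0])

```text
t: 33.35
eef_pos: [0.5259, -0.2356, 0.1895]
tool_rot: [0.0, 0.45, 0.893, 0.0]
contact_force: [0.6, -0.1, -2.1]
gripper_width: 0.232
```

Emit:
drive_tool(series=[-1,0,0,-15,0,0,0,-1,0,0,-30,0,0,0,-1,0,0,-35,0,0,0,-1,0,0,-35,0,0,0,-1,0,0,-15,0,0,0,-1,0,0,0,0,0,0])

```text
t: 34.1
eef_pos: [0.5259, -0.2356, 0.3198]
tool_rot: [0.001, 0.45, 0.893, 0.0]
contact_force: [-0.4, 0.2, -2.8]
gripper_width: 0.232
```

```bash
python3 -c "
from h import *
snap('top','t6'); plan([.5768,.249,.315],36.5)
crop('t6',395,225,495,320,6,'t6c')"
```

```text
t 34.15 pos [ 0.5253 -0.2353  0.3185] jaw deg 36.5 q7 1.08 F [-0.54  0.67 -2.43] w 0.232
shift in present axes [358.6 329.4   3.7] shift after turn [358.6 329.4   3.5] turn [-0.0001 -0.0005 -0.    ]
```

View pics/t6c.png

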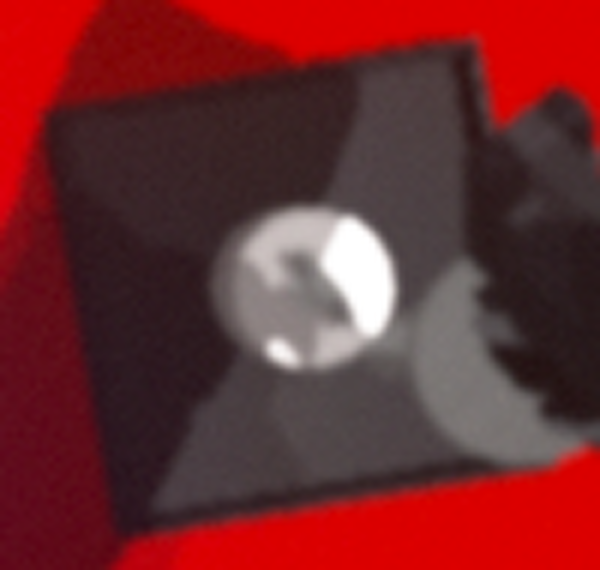

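The plug stands upright near the tray's middle, at crop (305,288), and the hook is clear of it. On to the holder.

Emit:
drive_tool(series=[-1,20,18.4,0,0,0,0,-1,33,30.3,0,0,0,0,-1,38,34.9,0,0,0,0,-1,38,34.9,0,0,0,0,-1,38,34.9,0,0,0,0,-1,38,34.9,0,0,0,0,-1,38,34.9,0,0,0,0,-1,38,34.9,0,0,0,0,-1,38,34.9,0,0,0,0,-1,25,23,0,0,0,0,-1,14.6,13.4,0,0,0,0,-1,0,0,0,0,0,0])

```text
t: 35.65
eef_pos: [0.5765, 0.2495, 0.3176]
tool_rot: [-0.001, 0.449, 0.893, -0.001]
contact_force: [-0.2, 0.7, -1.0]
gripper_width: 0.23
```

Emit:
drive_tool(series=[-1,0,0,0,0,0,0,-1,0,0,0,0,0,0])

```text
t: 35.9
eef_pos: [0.5775, 0.2467, 0.3192]
tool_rot: [0.0, 0.451, 0.892, -0.0]
contact_force: [0.5, -0.2, -1.1]
gripper_width: 0.23
```

```bash
python3 -c "
from h import *
plan([.5768,.249,.16],36.5)"
```

```text
t 35.9 pos [0.5775 0.2467 0.3192] jaw deg 36.34 q7 0.2 F [ 0.47 -0.21 -1.09] w 0.23
shift in present axes [  2.4   0.9 159.2] shift after turn [  2.3   0.9 159.2] turn [-0.0001  0.0005 -0.0029]
```

Emit:
drive_tool(series=[-1,1.2,0.5,20,0,0,0,-1,0,0,30,0,0,0,-1,0,0,30,0,0,0,-1,0,0,30,0,0,0,-1,0,0,25,0,0,0,-1,0,0,14,0,0,0,-1,0,0,6,0,0,0,-1,0,0,0,0,0,0,-1,0,0,0,0,0,0])

```text
t: 37.02
eef_pos: [0.5774, 0.2503, 0.165]
tool_rot: [0.0, 0.45, 0.893, 0.001]
contact_force: [-0.1, -0.1, -1.1]
gripper_width: 0.227
```

Emit:
drive_tool(series=[-1,0,0,3,0,0,0,-1,0,0,2,0,0,0,-1,0,0,0,0,0,0])

```text
t: 37.4
eef_pos: [0.5766, 0.25, 0.1588]
tool_rot: [-0.0, 0.45, 0.893, -0.0]
contact_force: [-0.8, -0.7, -1.0]
gripper_width: 0.23
```

Emit:
drive_tool(series=[-1,0,0,1,0,0,0,-1,0,0,1,0,0,0,-1,0,0,0,0,0,0])

```text
t: 37.78
eef_pos: [0.5767, 0.25, 0.1569]
tool_rot: [-0.0, 0.45, 0.893, -0.0]
contact_force: [0.7, 0.4, -1.6]
gripper_width: 0.23
```

Emit:
drive_tool(series=[-1,0,0,1.5,0,0,0,-1,0,0,1.5,0,0,0,-1,0,0,0,0,0,0])

```text
t: 38.15
eef_pos: [0.5767, 0.25, 0.1538]
tool_rot: [-0.0, 0.45, 0.893, -0.0]
contact_force: [0.0, -0.3, -1.0]
gripper_width: 0.23
```

Emit:
drive_tool(series=[-1,0,0,1,0,0,0,-1,0,0,0,0,0,0,-1,0,0,0,0,0,0])

```text
t: 38.52
eef_pos: [0.5768, 0.2501, 0.153]
tool_rot: [0.0, 0.45, 0.893, 0.0]
contact_force: [-1.1, 0.3, -0.3]
gripper_width: 0.23
```

Emit:
drive_tool(series=[-1,0,0,1,0,0,0,-1,0,0,0,0,0,0,-1,0,0,0,0,0,0])

```text
t: 38.9
eef_pos: [0.5769, 0.25, 0.1526]
tool_rot: [0.0, 0.45, 0.893, 0.0]
contact_force: [-2.4, -0.9, 6.0]
gripper_width: 0.232
```

Emit:
drive_tool(series=[0,0,0,0,0,0,0,0,0,0,0,0,0,0,0.3,0,0,0,0,0,0,0.3,0,0,0,0,0,0,0.3,0,0,-10,0,0,0,0.3,0,0,-25,0,0,0,0.3,0,0,-40,0,0,0,0.3,0,0,-40,0,0,0,0.3,0,0,-40,0,0,0,0.3,0,0,0,0,0,0])

```text
t: 40.15
eef_pos: [0.5786, 0.2506, 0.3117]
tool_rot: [0.002, 0.45, 0.893, 0.003]
contact_force: [-0.8, 0.2, 0.0]
gripper_width: 0.649
```

```bash
python3 - <<'E'
from h import *
snap('side','s7'); plan([.5768,.25,.3],36.5)
a=cv2.imread('pics/s7.png'); 
f=lambda x,y,w,h,s:cv2.resize(a[y:y+h,x:x+w],None,fx=s,fy=s,interpolation=cv2.INTER_CUBIC)
cv2.imwrite('pics/s7c.png',np.hstack([f(255,110,80,120,5),cv2.resize(f(215,320,120,120,3.3),(400,600))]))
E
```

```text
t 40.2 pos [0.5775 0.2502 0.3093] jaw deg 36.49 q7 0.2 F [ 0.54 -0.07 -1.12] w 0.651
shift in present axes [ 0.2 -0.8  9.2] shift after turn [ 0.2 -0.7  9.3] turn [ 0.0039  0.0004 -0.0002]
```

View pics/s7c.png

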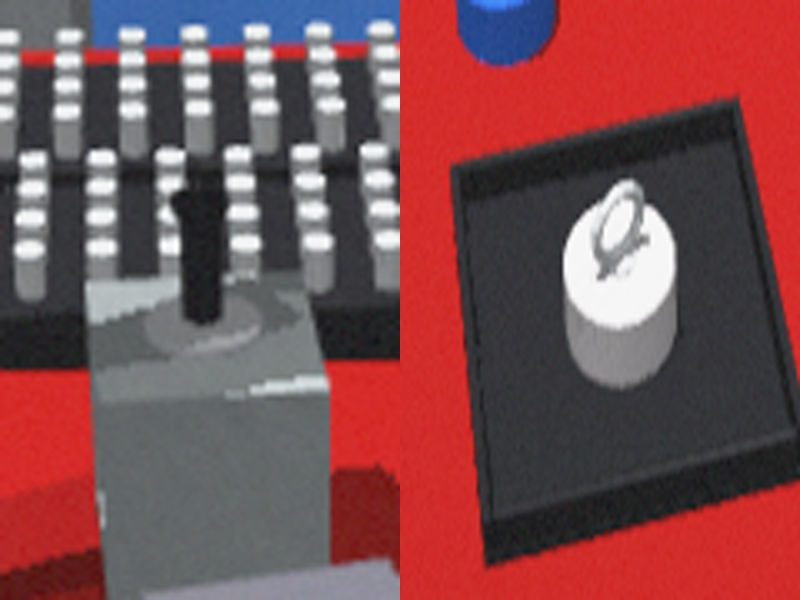

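The tool hangs upright with its collar flat on the plate, and the plug stands upright in the tray. Handing in.

```bash
python3 -c "
from station import bot
print(bot.hand_in())"
```

```text
the job is handed in; nothing more can be done
None
```

The job is done and handed in at about 40 s of the 72 s allowed. The plug stands in the tray and the hook tool hangs back in its holder. The hand-in returned no verdict.

- **Grip:** The first grip held the bar about 20° askew, by my silhouette fit of the hook. I hung the tool back and gripped it again with the jaws turned 20°. After that the fit gave about -58°, close to the -55° intended. The opening reading was 0.23 both times, so it never confirmed the askew grip.
- **Hooking:** I felt the plug's top at up to about 12 N, then fed the tip into the eye with no measurable contact.
- **Drawing and placing:** Drawing the plug up took about 16 N at the wrist until it ran free. It was set down in the tray with no visible force peak, and the hook backed out without load.
- **Last checks:** The final side view shows the plug upright on the tray floor, near the middle. It also shows the tool upright with its collar down on the holder plate. The open gripper was well clear above.
- **Not checked:** I did not measure the bystanders' positions again. The carrying moves were planned to pass above or clear of them.
- **Disagreement:** Plug touchdown came about 2 mm lower than I had worked out, probably the hook settling in the grip under load.

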